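Slide a wet model through the drying box flap

TASK

Slide the freshly pasted little model along its runway, through the doorway and into the drying box, far enough in that the self-closing flap swings fully shut behind it. Before the model reaches the doorway push the flap inward with one finger and, while that finger keeps it open, push the model through with the other finger; never use the model to shove the closed flap open. The paste is wet, so do not lift or tip the model, and leave everything else where it stands.

Things in the scene. Friction and masses are not known exactly. Their poses are not given: they have to be found in the camera images.
- drying_box: Fixed grey laminate box, open on top, with a runway before it. Origin: on the table under the middle of the doorway; x points from the runway through the doorway into the box, y to the left of that, z up. Level floor from x = -200 to 215 mm, its surface 6 mm above the table. Inside of the box: x 4 to 207, y -75 to 75 mm; walls 40 mm high above the floor
- doorway (a point): middle of the doorway at floor level (box x 0, y 0). The doorway is 80 mm wide (box y -40 to 40 mm) in the 8 mm thick front wall, with nothing overhead
- runway (a point): middle of the runway at floor level (box x -102 mm, y 0). Two kerbs, 10 mm high above the floor and 50 mm apart (box y -25 to 25 mm), run along it and on through the doorway, from box x -185 to 130 mm
- flap (a joint): white upright sheet closing the doorway, hinged on a vertical pin at its left edge; the free edge swings inward (towards box +x). 0 = shut, 1.6 rad = fully open, along the box's x axis. A weak spring always shuts it, in under a second: about 0.02 N m at 0, 0.06 N m at 1.5 rad (0.5 to 2 N at a finger)
- flap_hinge (a point): hinge pin at floor level (box x 0, y 40 mm), 8 mm thick, 44 mm high. The flap's free edge sweeps an arc of 76 mm radius about it, so it can shut only when the model's centre is about 100 mm or more past the doorway (on the middle line) and the finger is out
- flap_edge (a point): point on the flap's free edge, half-way up (32 mm above the table); the sheet is 4 mm thick, 74 mm wide and 28 mm high, from 12 to 40 mm above the floor, so it passes over the kerbs
- model_base (a point): centre of the wet model's wooden block base (10 mm above its underside), 44 mm (x) by 40 mm (y), 20 mm high. It carries a brown tower 24 mm square with a white brim 30 mm square and a pointed top, 60 mm high in all; about 0.11 kg. It stands on the runway between the kerbs, its x axis roughly along the box's x axis, about 70 to 115 mm between its front and the flap
- dry_model: finished little model, block base 36 x 30 x 12 mm with a tower, 38 mm high, standing inside the box beside the far end of the way in; origin under its centre. A bystander
- cup: white plastic cup, 72 mm across, 85 mm high, beside the runway; origin under its centre. A bystander
- glue_jar: small white jar 48 mm across, 65 mm high; origin under its centre. A bystander
- clay_bowl: terracotta bowl 100 mm across, 35 mm high; origin under its centre. A bystander
- jug: clear jug 100 mm across, 120 mm high with a handle; origin under its centre. A bystander
- tape: roll of paper tape lying flat, 70 mm across, 22 mm high; origin under its centre. A bystander
Mind the look-alikes: they are no part of the job. Leave any purple look-alike of the part that bears model_base alone.

How it is judged:
By the outcome, as a careful person would: the job done as asked, in the order asked, and still so for the second after the job is handed in, with the robot touching nothing.
It also fails if it takes over 45 s, if anything falls off the work surface, if the arm or the gripper's body presses on something with over 40 N, if the wrist force passes 120 N, or if a joint passes its speed limit or range.

ROBOT

A 6-joint arm with a two-finger parallel gripper is mounted at the origin on the work surface. World frame = base frame: x ahead of the robot, y to its left, z up, the work surface at z = 0. Lengths are in m, angles in rad, forces in N, time in s.
With the tool pointing down it reaches from about 0.325 to 0.925 m from the base axis. Payload 3.1 kg.
Tool frame: the origin (TCP) lies on the centre line of the jaws, within the pads' length; the fingertips stand 8 mm ahead of it and the grasp point (between the pads) lies 11 mm behind it; z points along the fingers, y is the line along which they close (so a half turn about z gives the same grasp; the last joint's range is limited). The gripper opens to 85 mm and grips with 20 to 120 N. Pads are 22 mm wide; open, the fingers measure 114 mm over their backs; the gripper's body (76 mm by 85 mm) begins 54 mm behind the grasp point. The pads swing forward as they close: fully open they stand 13 mm farther back than shut.
Start: joints at [-1.326, 0.217, 1.613, -0, 1.311, -0.112], TCP at [0.218, -0.586, 0.239] pointing down, gripper open.
Joint ranges: [-2.75, 2.75], [-0.78, 2.1], [0.31, 2.55], [-1.13, 4.27], [0.13, 2.63], [-2.58, 2.58]. Speed limits (rad/s): [2.79, 2.79, 3.14, 3.14, 3.14, 3.14].

INTERFACE

Orientations are given as a rotation vector (axis times angle).
In Python, from cell import observe, grab_frame, finish_job gives the robot as it stands. The module is installed in compiled form; this text tells all that it offers.
- The arm moves only by the tool jog_arm, never from a script. Its argument "rows" is a list of rows, each a list of 7 numbers: the closure in counts, from 0 (fully open) to 255 (shut), then the shift along the world's x, y, z in m, then the turn, a rotation vector about the world's x, y, z in rad. In form: [[gripper, dx, dy, dz, ax, ay, az], ...]. A call has 1 to 20 rows; each row is the pose to reach, as a shift and turn from the pose commanded when the call began; what a row does not reach only later rows make up. A row lasts 1/10 s, in which the tool goes at most 50 mm and 8.59 degrees, less where a joint would pass 70% of its speed; a pose out of reach is approached as far as the arm can. A call with a gripper value outside its range is refused whole. The fingers move at their own pace and stop on an object; "newtons" is the grip in N (left out, the last holds). Time passes only in rows, so rows that repeat a pose let the fingers close. It gives the time, the measured TCP pose, the force, the opening and the grip force at its end, in the units of the state.
- observe(): the state, without advancing time (a new reading comes with each control period).
- grab_frame(name): name is "scene" or "top" or "wrist"; returns a dict with "img" (420x560x3 uint8, red, green, blue), "fx", "fy", "cx", "cy" (pixels), "R" (3x3) and "t" (3): a world point X has camera coordinates R X + t; the wrist camera has in their place "hand_eye" (4x4, takes a point from camera to tool coordinates, whose origin is the TCP and whose axes are the flange's). Camera axes: x right, y down, z forward; pixel columns grow to the right and rows downward; lengths in m; the calibration is good to about 2 mm. A picture is of the moment at which its call begins: read the wrist's pose just before it. There is no depth.
- finish_job(): hands the job in; it is judged then, once.
The state is a dict: "t": time; "q": joint angles; "joint_vel": joint speeds; "tau": joint torques, N m; "tool_pos": TCP position; "ee_rot": TCP orientation; "contact_force": force on the tool from outside, world axes, zero at the start; "ft_torque": the same for the moment, N m; "gripper_width": finger opening in m; "gripper_force": force on a finger pad.
Only numpy, scipy, OpenCV 4.12 (cv2) and the standard library are available. Lean on these libraries where they do the work, as an engineer would, in place of code of your own. Each camera call takes 0.05 s, during which the arm holds its last target. There are 200 camera calls.

## Working session

There is one attempt and no reset: what is moved stays moved. The work goes in short steps, Python scripts to look and compute and a tool call to move; the robot and the scene stay as the last step left them, time stands still between calls to the robot, and variables do not carry over. Pictures are saved under pics/ and viewed, at most 10 in all, crops included, and the job is handed in when it is done.

Besides the shell and the picture viewer there is one more tool, called as a command line: name --pt "numbers of a row" for each row, then --argument value for the rest. jog_arm: Moves the arm, as the interface text tells. Its arguments: {"type":"object","properties":{"rows":{"type":"array","items":{"type":"array","items":{"type":"number"}}},"newtons":{"type":"number"}},"required":["rows"]}

```bash
mkdir -p pics; cat > h.py <<'E'
import numpy as np,cv2
from cell import observe,grab_frame,finish_job
def save(n,f):
    d=grab_frame(n); cv2.imwrite(f'pics/{f}.png',d['img'][:,:,::-1]); np.savez(f'pics/{f}.npz',**{k:np.array(v) for k,v in d.items()}); return d
def ray(f,u,v,z):
    d=np.load(f'pics/{f}.npz'); R,t=d['R'],d['t']
    r=R.T@np.array([(u-d['cx'])/d['fx'],(v-d['cy'])/d['fy'],1]); c=-R.T@t
    return c+r*(z-c[2])/r[2]
def proj(f,X):
    d=np.load(f'pics/{f}.npz'); p=d['R']@np.array(X)+d['t']; return np.array([d['fx']*p[0]/p[2]+d['cx'],d['fy']*p[1]/p[2]+d['cy']])
E
python3 -c "
from h import *
for n in('top','scene'):
    d=save(n,n+'0'); print(n,-np.array(d['R']).T@d['t'],d['fx'])
o=observe();print(o['tool_pos'],o['ee_rot'],o['t'])"
```

```text
top [ 3.24743555e-01 -1.66030469e-04  1.15663739e+00] 510.687426966148
scene [ 0.87719612 -0.58470189  0.79080995] 465.00617235517853
[ 0.21815118 -0.58490911  0.238055  ] [-3.08952005e+00 -5.57123375e-01  2.30962247e-04] 0.1
```

View pics/top0.png

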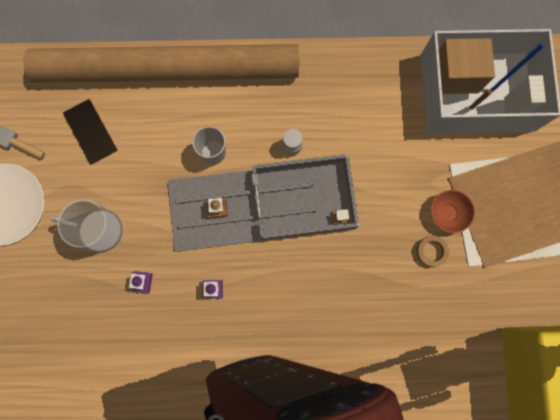

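View pics/scene0.png

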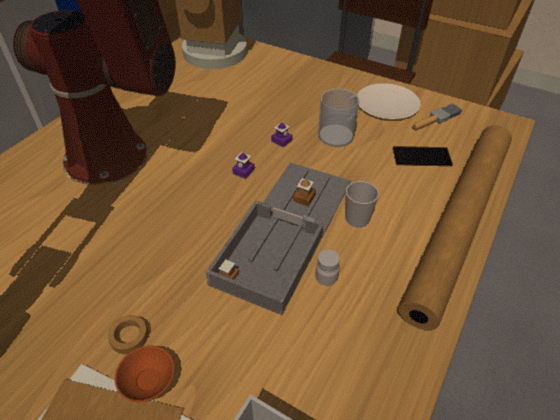

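The top view shows the box at about (305,197) and the brown/white model on the runway at about (217,206). Two purple look-alikes sit at (140,282) and (211,289), off the runway. Only the brown-towered one on the runway fits the description. I'll enlarge a crop to confirm it.

```bash
python3 -c "
from h import *
i=cv2.imread('pics/top0.png')[145:260,160:365]
cv2.imwrite('pics/c1.png',cv2.resize(i,None,fx=3.9,fy=3.9,interpolation=cv2.INTER_CUBIC))
i=cv2.imread('pics/scene0.png')[160:310,200:360]
cv2.imwrite('pics/c2.png',cv2.resize(i,None,fx=4,fy=4,interpolation=cv2.INTER_CUBIC))
for p in [(170,180),(175,250),(352,157),(357,230)]: print(ray('top0',*p,0.006))
"
```

```text
[0.59945639 0.23133663 0.006     ]
[0.43752742 0.21843903 0.006     ]
[ 0.64492195 -0.19129784  0.006     ]
[ 0.47324994 -0.19432157  0.006     ]
```

View pics/c1.png

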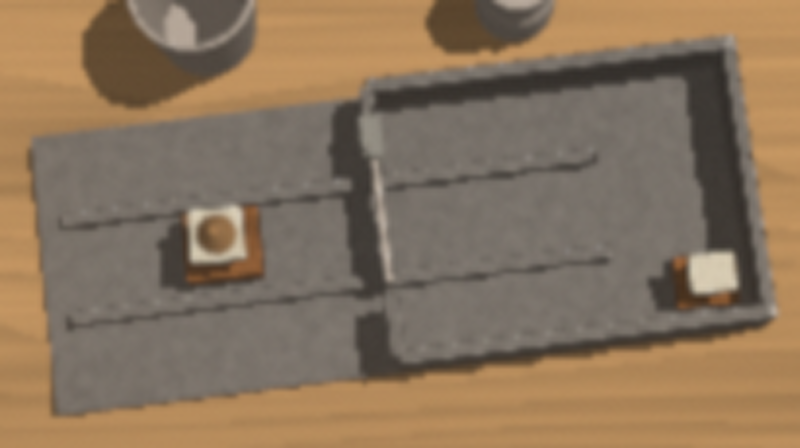

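View pics/c2.png

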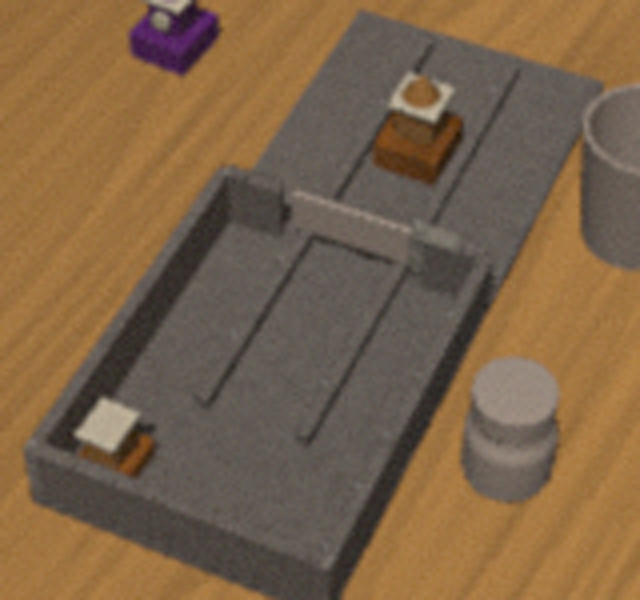

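The crops confirm it. The real model is on the runway, between the kerbs, with a brown tower and white brim (crop (225,243)). The flap is shut, with its hinge at crop (372,135) and its free edge at (390,280). Next I fit the box and model poses.

```bash
cat >> h.py <<'E'
def T(p,b):
    c,s=np.cos(p[2]),np.sin(p[2]); return np.array([p[0]+c*b[0]-s*b[1],p[1]+s*b[0]+c*b[1],b[2]])
E
cat > fit.py <<'E'
from h import *
from scipy.optimize import least_squares
px=lambda u,v:np.array([160+(u+.5)/3.9-.5,145+(v+.5)/3.9-.5])
P2=lambda u,v:np.array([200+(u+.5)/4-.5,160+(v+.5)/4-.5])
obs=[('top0',px(735,38),.215,1,.046),('top0',px(773,315),.215,-1,.046),('top0',px(367,80),-.004,1,.046),('top0',px(398,360),-.004,-1,.046),
('top0',px(33,138),-.2,1,.006),('top0',px(55,413),-.2,-1,.006),
('scene0',P2(30,452),.215,-1,.046),('scene0',P2(330,568),.215,1,.046),('scene0',P2(362,12),-.2,-1,.006),('scene0',P2(602,82),-.2,1,.006)]
def res(p): return np.concatenate([proj(f,T(p,(x,y*p[3],z)))-uv for f,uv,x,y,z in obs])
s=least_squares(res,[.53,.03,-1.5,.08]);p=s.x
print(p,np.round(s.fun.reshape(-1,2),1).tolist())
np.save('box.npy',p[:3])
inv=lambda X:(lambda d,c,s:np.array([c*d[0]+s*d[1],-s*d[0]+c*d[1],X[2]]))(X[:2]-p[:2],np.cos(p[2]),np.sin(p[2]))
for n,f,uv,z in [('hinge','top0',px(372,120),.05),('edge','top0',px(391,282),.046),
 ('b br','top0',px(263,277),.026),('b bl','top0',px(187,285),.026),('b tr','top0',px(262,207),.026),
 ('apex','top0',px(215,230),.066),('s front-l','scene0',P2(434,168),.026),('s fr-r','scene0',P2(376,150),.026),('s back-l','scene0',P2(462,122),.026),('apex s','scene0',P2(423,76),.066),
 ('kerb','top0',px(62,220),.016),('kerb','top0',px(597,155),.016),('kerb','top0',px(68,325),.016),('kerb','top0',px(605,260),.016)]:
    X=ray(f,*uv,z); print(n,np.round(X,4),np.round(inv(X)*1000,1))
E
python3 fit.py
```

```text
[ 0.53873285  0.02908284 -1.46718361  0.08118507] [[0.1, -0.7], [1.4, -0.9], [-2.2, 0.4], [-1.2, 0.1], [-0.3, 0.3], [0.7, -0.4], [-1.3, -0.1], [-0.8, 0.7], [0.4, -0.4], [0.3, -0.0]]
hinge [0.5952 0.034  0.05  ] [ 0.9 56.7 50. ]
edge [0.5021 0.025  0.046 ] [  0.2 -36.9  46. ]
b br [0.5099 0.0989 0.026 ] [-72.5 -21.5  26. ]
b bl [0.5063 0.1425 0.026 ] [-116.2  -20.6   26. ]
b tr [0.5509 0.0992 0.026 ] [-68.5  19.3  26. ]
apex [0.5305 0.1219 0.066 ] [-93.1   1.4  66. ]
s front-l [0.5522 0.0989 0.026 ] [-68.   20.6  26. ]
s fr-r [0.5162 0.0947 0.026 ] [-67.6 -15.6  26. ]
s back-l [0.5485 0.141  0.026 ] [-110.4   21.3   26. ]
apex s [0.5288 0.1255 0.066 ] [-96.9   0.1  66. ]
kerb [0.5478 0.2163 0.016 ] [-185.3   28.4   16. ]
kerb [ 0.5795 -0.0965  0.016 ] [129.1  27.6  16. ]
kerb [0.4861 0.2123 0.016 ] [-187.7  -33.4   16. ]
kerb [ 0.5169 -0.0989  0.016 ] [125.  -34.9  16. ]
```

```bash
python3 -c "
from h import *
p=np.load('box.npy')
d=save('wrist','w0'); print(np.round(d['hand_eye'],4),d['fx'],d['cx'],d['cy'])
P2=lambda u,v:np.array([200+(u+.5)/4-.5,160+(v+.5)/4-.5])
print('want brim centre',P2(422,98),'base top',P2(419,136))
for z in (.026,.036,.041,.046,.051,.056,.066): print(z,proj('scene0',T(p,(-.0905,0,z))),proj('top0',T(p,(-.0905,0,z))))
o=observe();print(o['gripper_width'],o['q'],o['contact_force'])"
```

```text
[[ 3.000e-04 -9.641e-01 -2.655e-01  6.590e-02]
 [ 1.000e+00  2.000e-04  2.000e-04 -1.000e-04]
 [-2.000e-04 -2.655e-01  9.641e-01 -1.340e-01]
 [ 0.000e+00  0.000e+00  0.000e+00  1.000e+00]] 322.63422318165317 280.1896697631669 215.07432591296143
want brim centre [305.125 184.125] base top [304.375 193.625]
0.026 [303.59695505 192.83213265] [218.005332   207.30311135]
0.036 [303.7644285  189.76929329] [217.52675706 206.51394464]
0.041 [303.84900323 188.22254778] [217.28434378 206.11420685]
0.046 [303.93414411 186.66544825] [217.03981016 205.71097265]
0.051 [304.01985684 185.09789039] [216.79312828 205.30419597]
0.056 [304.1061472  183.51976849] [216.5442697  204.89382992]
0.066 [304.28048435 180.33140248] [216.03990615 204.06213798]
0.08566112519744384 [-1.32621143e+00  2.17582069e-01  1.61460034e+00 -3.53840750e-05
  1.31128093e+00 -1.12213861e-01] [ 0.05597705 -0.75295736  0.21384589]
```

View pics/w0.png

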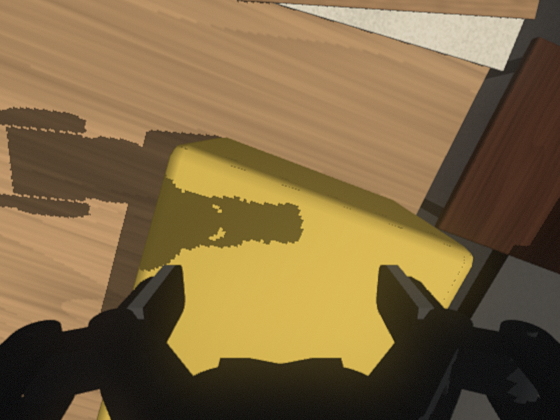

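The pictures give these points:
- Model centre: box (-91, 0) mm, inside the stated 70–115 mm range from the flap to within a couple of mm.
- Brim: about 48 mm above the floor, so the tower fits under the stated 60 mm.
- Fingertips: about 8 mm thick.

Finger A goes ahead and to the left, opens the flap and hooks it near its free edge. Finger B then pushes the base while the gripper turns and closes around A.

```bash
cat > plan.py <<'E'
from h import *
p=np.load('box.npy')
L=.05715
def f(w): # fingertip ahead of TCP
    a0=np.radians(-5.9); a=np.arcsin(np.sin(a0)+w/2/L); return .008-L*(np.cos(a0)-np.cos(a))
def pose(A,B,tip):
    A,B=np.array(A)/1e3,np.array(B)/1e3; d=np.linalg.norm(A-B); w=d-.008
    m=T(p,(*(A+B)/2,0)); phi=np.arctan2(*(A-B)[::-1])
    return w,np.array([m[0],m[1],tip+f(w)]),p[2]+phi
def rows(wps,pos,yaw,tip=.020):
    for A,B in wps:
        w,x,y=pose(A,B,tip); print(A,B,'w%.1f cnt%.0f'%(w*1e3,max(0,(.0857-w)/.0857*255)),np.round(x-pos,4),'az %.3f'%(y-yaw))
E
python3 -c "
from plan import *
px=lambda u,v:np.array([160+(u+.5)/3.9-.5,145+(v+.5)/3.9-.5])
inv=lambda X:(lambda d,c,s:np.array([c*d[0]+s*d[1],-s*d[0]+c*d[1]]))(X[:2]-p[:2],np.cos(p[2]),np.sin(p[2]))
print('cup top centre',inv(ray('top0',209,143,.085)),'dry',inv(ray('top0',*px(710,272),.035)),f(.0857),f(.035))
rows([((-45,16),(-133,-8))],np.array([.2182,-.5849,.238]),np.radians(-69.55))
rows([((-45,16),(-133,-8))],np.array([.2182,-.5849,.238]),np.radians(-69.55),tip=.12)
"
```

```text
cup top centre [-0.08938429  0.13242912] dry [ 0.18164323 -0.05240489] -0.00527041649661531 0.007107826917269984
(-45, 16) (-133, -8) w83.2 cnt7 [ 0.3153  0.7029 -0.2222] az 0.013
(-45, 16) (-133, -8) w83.2 cnt7 [ 0.3153  0.7029 -0.1222] az 0.013
```

jog_arm --pt "0 0.315 0.703 -0.1 0 0 0.013" --pt "0 0.315 0.703 -0.1 0 0 0.013" --pt "0 0.315 0.703 -0.1 0 0 0.013" --pt "0 0.315 0.703 -0.1 0 0 0.013" --pt "0 0.315 0.703 -0.1 0 0 0.013" --pt "0 0.315 0.703 -0.1 0 0 0.013" --pt "0 0.315 0.703 -0.1 0 0 0.013" --pt "0 0.315 0.703 -0.1 0 0 0.013" --pt "0 0.315 0.703 -0.1 0 0 0.013" --pt "0 0.315 0.703 -0.1 0 0 0.013" --pt "0 0.315 0.703 -0.1 0 0 0.013" --pt "0 0.315 0.703 -0.1 0 0 0.013" --pt "0 0.315 0.703 -0.1 0 0 0.013" --pt "0 0.315 0.703 -0.1 0 0 0.013" --pt "0 0.315 0.703 -0.1 0 0 0.013" --pt "0 0.315 0.703 -0.1 0 0 0.013" --pt "0 0.315 0.703 -0.1 0 0 0.013" --pt "0 0.315 0.703 -0.12 0 0 0.013" --pt "0 0.315 0.703 -0.12 0 0 0.013" --pt "0 0.315 0.703 -0.12 0 0 0.013" --newtons 20

```text
t: 2.15
tool_pos: [0.5323, 0.1165, 0.1187]
ee_rot: [3.088, 0.576, -0.004]
contact_force: [0.6, -0.5, 0.5]
gripper_width: 0.0854
gripper_force: 0.0
```

```bash
cat > st.py <<'E'
from plan import *
def st(tip_dz=0):
    o=observe(); r,_=cv2.Rodrigues(np.array(o['ee_rot'],float)); yv=r[:,1]; w=o['gripper_width']; x=np.array(o['tool_pos'])
    inv=lambda X:(lambda d,c,s:np.array([c*d[0]+s*d[1],-s*d[0]+c*d[1]]))(X[:2]-p[:2],np.cos(p[2]),np.sin(p[2]))*1e3
    h=(w+.008)/2
    print('t%.2f w%.1f'%(o['t'],w*1e3),'tcp',np.round(x,4),'yaw %.4f'%np.arctan2(yv[1],yv[0]),'A',np.round(inv(x+h*yv),1),'B',np.round(inv(x-h*yv),1),'tipz %.4f'%(x[2]-f(w)),'F',np.round(o['contact_force'],1),'zax',np.round(r[:,2],3))
    return x,np.arctan2(yv[1],yv[0]),r,w
if __name__=='__main__': st()
E
python3 -c "
from st import *
x,y,r,w=st(); save('scene','s1')
i=cv2.imread('pics/s1.png')[80:310,180:400]; s=2.6
i=cv2.resize(i,None,fx=s,fy=s,interpolation=cv2.INTER_CUBIC)
for sg in(1,-1):
  for zz,c in((f(w),(0,255,0)),(.008,(0,0,255))):
    for xx in(-.011,.011):
      q=proj('s1',x+r@np.array([xx,sg*w/2,zz]));cv2.circle(i,tuple(int(v) for v in (q-[180,80]+.5)*s),2,c,-1)
cv2.imwrite('pics/c3.png',i)"
```

```text
t2.15 w85.4 tcp [0.5323 0.1165 0.1187] yaw -1.2018 A [-42.6  14.9] B [-132.7   -9.6] tipz 0.1239 F [ 0.6 -0.5  0.5] zax [-0.002 -0.    -1.   ]
```

View pics/c3.png

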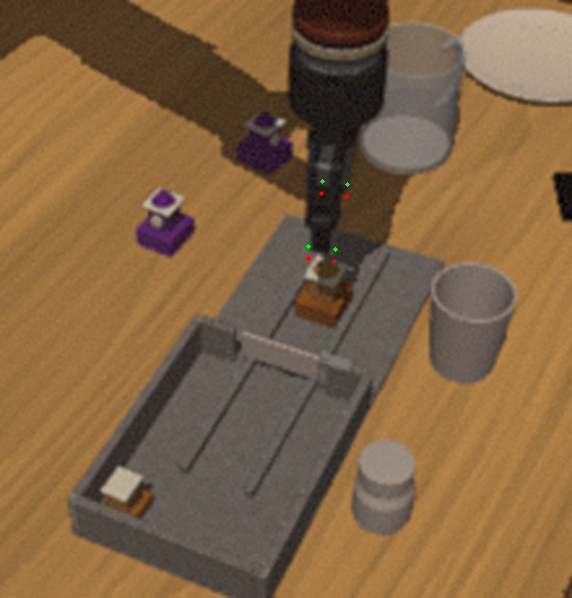

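The crop shows the open fingertips at about (320,252), which agrees with the green tip marks. Finger A is ahead of the model and finger B is behind it. I can descend.

jog_arm --pt "0 0 0 -0.03 0 0 0" --pt "0 0 0 -0.06 0 0 0" --pt "0 0 0 -0.085 0 0 0" --pt "0 0 0 -0.097 0 0 0" --pt "0 0 0 -0.104 0 0 0" --pt "0 0 0 -0.104 0 0 0" --pt "0 0 0 -0.104 0 0 0"

```text
t: 2.9
tool_pos: [0.5346, 0.1174, 0.0166]
ee_rot: [3.088, 0.577, 0.004]
contact_force: [0.3, 0.0, 1.4]
gripper_width: 0.0854
gripper_force: 0.0
```

```bash
python3 -c "
from st import *
x,y,r,w=st(); save('scene','s2'); save('top','t2')
a=cv2.resize(cv2.imread('pics/s2.png')[165:265,240:370],None,fx=4,fy=4,interpolation=cv2.INTER_CUBIC)
b=cv2.resize(cv2.imread('pics/t2.png')[160:260,165:230+65],None,fx=2,fy=4,interpolation=cv2.INTER_CUBIC)
cv2.imwrite('pics/c4.png',a)
xb=x;cmd=np.array([x[0],x[1],x[2]])
rows([((-45+0,15),(-135,-9.6)),((-10,15),(-100,-8)),((25,16),(-64,-7)),((50,22),(-36,-7)),((80,27),(-3,-7))],cmd,y)
"
```

```text
t2.90 w85.4 tcp [0.5346 0.1174 0.0166] yaw -1.2012 A [-43.1  17.3] B [-133.3   -7.3] tipz 0.0218 F [0.3 0.  1.4] zax [ 0.002  0.    -1.   ]
(-45, 15) (-135, -9.6) w85.3 cnt1 [-0.0025  0.0015 -0.0017] az 0.001
(-10, 15) (-100, -8) w84.9 cnt2 [ 0.0019 -0.0332 -0.0015] az -0.016
(25, 16) (-64, -7) w83.9 cnt5 [ 0.0066 -0.0684 -0.0011] az -0.013
(50, 22) (-36, -7) w82.8 cnt9 [ 0.0123 -0.0945 -0.0007] az 0.059
(80, 27) (-3, -7) w81.7 cnt12 [ 0.018  -0.1255 -0.0003] az 0.123
```

View pics/c4.png

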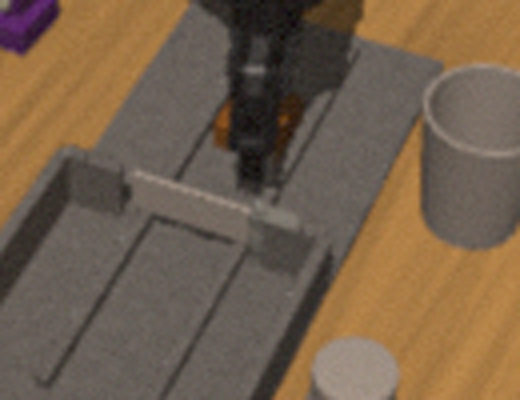

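The crop shows finger A's tip at about (252,190). It stands inside the left kerb, with the closed flap ahead and room to the hinge post. I'll advance slowly along the box x axis.

jog_arm --pt "0 0 -0.004 -0.001 0 0 0" --pt "0 0 -0.008 -0.001 0 0 0" --pt "0 0 -0.012 -0.001 0 0 -0.005" --pt "0 0 -0.016 -0.001 0 0 -0.008" --pt "0 0.0005 -0.02 -0.001 0 0 -0.01" --pt "0 0.001 -0.024 -0.001 0 0 -0.012" --pt "0 0.0015 -0.028 -0.001 0 0 -0.014" --pt "0 0.002 -0.032 -0.001 0 0 -0.016" --pt "0 0.0025 -0.036 -0.001 0 0 -0.016" --pt "0 0.003 -0.04 -0.001 0 0 -0.016" --pt "0 0.0035 -0.044 -0.001 0 0 -0.015" --pt "0 0.004 -0.048 -0.001 0 0 -0.015" --pt "0 0.0045 -0.052 -0.001 0 0 -0.014" --pt "0 0.005 -0.056 -0.001 0 0 -0.014" --pt "0 0.0055 -0.06 -0.001 0 0 -0.013" --pt "0 0.006 -0.064 -0.001 0 0 -0.013" --pt "0 0.0065 -0.068 -0.001 0 0 -0.013" --pt "0 0.0065 -0.068 -0.001 0 0 -0.013"

```text
t: 4.8
tool_pos: [0.535, 0.0518, 0.0131]
ee_rot: [-3.085, -0.555, 0.015]
contact_force: [-7.3, 9.3, 5.4]
gripper_width: 0.0855
gripper_force: 5.3
```

```bash
python3 -c "
from st import *
x,y,r,w=st(); save('scene','s3'); save('top','t3')
a=cv2.resize(cv2.imread('pics/s3.png')[165:285,220:370],None,fx=4,fy=4,interpolation=cv2.INTER_CUBIC)
cv2.imwrite('pics/c5.png',a)
"
```

```text
t4.80 w85.5 tcp [0.535  0.0518 0.0131] yaw -1.2151 A [22.2 10.3] B [-68.3 -13. ] tipz 0.0183 F [-7.3  9.3  5.4] zax [-0.011  0.005 -1.   ]
```

View pics/c5.png

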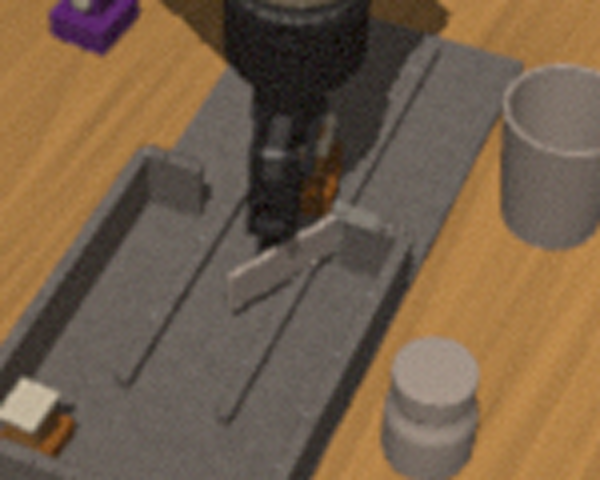

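The flap is being held open at about 55°, with its free edge at (232,300) and its hinge at (335,225). The model, at (320,170), leans toward the left kerb. The force is about 13 N, higher than expected, so I'll look at the model from the wrist and top cameras before pushing on.

```bash
python3 -c "
from st import *
st(); d=save('wrist','w3')
a=cv2.resize(cv2.imread('pics/w3.png'),(480,360))
b=cv2.resize(cv2.imread('pics/t3.png')[155:250,165:285],None,fx=4.0,fy=2.5*1.0,interpolation=cv2.INTER_CUBIC)
b=cv2.resize(cv2.imread('pics/t3.png')[165:245,180:260],(310,310),interpolation=cv2.INTER_CUBIC)
m=np.zeros((360,800,3),np.uint8);m[:,:480]=a;m[:310,485:795]=b
cv2.imwrite('pics/m1.png',m)"
```

```text
t4.90 w85.4 tcp [0.535  0.0518 0.0131] yaw -1.2150 A [22.2 10.3] B [-68.2 -13. ] tipz 0.0182 F [-7.1 10.   5.4] zax [-0.011  0.005 -1.   ]
```

View pics/m1.png

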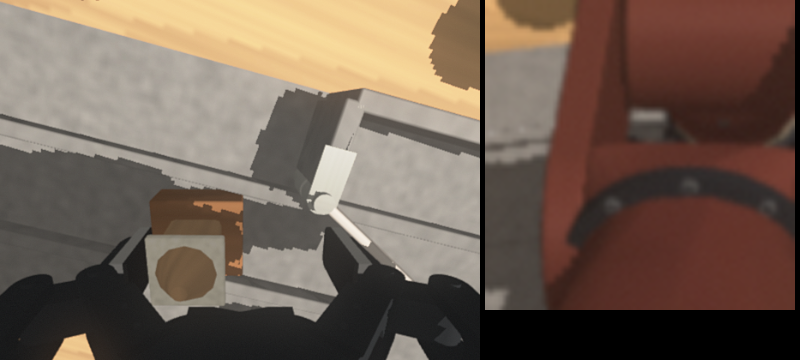

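The wrist half shows the base ((150,195) to (243,275)) lined up with the gripper rather than the kerbs, whose lines slope about 14°. Finger B's flat pad turned the model and wedged it. I'll back off, square the gripper to the box (closing line along x) and push flat. The turn around A then comes later.

```bash
python3 -c "
from plan import *
c=np.array([.5395,.049,.014]);y=-1.2142
rows([((5,12),(-85,-9)),((5,9),(-87,8)),((20,9),(-73,8)),((48,9),(-45,8)),((68,14),(-24,6))],c,y,.0195)
"
```

```text
(5, 12) (-85, -9) w84.4 cnt4 [-0.0034  0.02    0.0008] az -0.024
(5, 9) (-87, 8) w84.0 cnt5 [0.0034 0.0217 0.0009] az -0.242
(20, 9) (-73, 8) w85.0 cnt2 [0.0049 0.0073 0.0005] az -0.242
(48, 9) (-45, 8) w85.0 cnt2 [ 0.0078 -0.0205  0.0005] az -0.242
(68, 14) (-24, 6) w84.3 cnt4 [ 0.0115 -0.0408  0.0008] az -0.166
```

jog_arm --pt "0 -0.001 0.006 0.001 0 0 0" --pt "0 -0.002 0.013 0.001 0 0 -0.01" --pt "0 -0.003 0.02 0.001 0 0 -0.02" --pt "0 0.0 0.021 0.001 0 0 -0.1" --pt "0 0.002 0.022 0.001 0 0 -0.18" --pt "0 0.0035 0.022 0.001 0 0 -0.242" --pt "0 0.0035 0.022 0.001 0 0 -0.242" --pt "0 0.004 0.017 0.001 0 0 -0.242" --pt "0 0.0045 0.012 0.001 0 0 -0.242" --pt "0 0.005 0.007 0.001 0 0 -0.242" --pt "0 0.005 0.004 0.001 0 0 -0.242" --pt "0 0.0055 0.001 0.001 0 0 -0.242" --pt "0 0.006 -0.002 0.001 0 0 -0.242" --pt "0 0.006 -0.005 0.001 0 0 -0.242" --pt "0 0.006 -0.005 0.001 0 0 -0.242"

```text
t: 6.45
tool_pos: [0.5458, 0.0438, 0.0153]
ee_rot: [3.136, 0.18, -0.0]
contact_force: [-1.1, 1.0, 1.0]
gripper_width: 0.085
gripper_force: 0.6
```

```bash
cat > seg.py <<'E'
from st import *
# wrist view: orange base/brim outline angle & location, in tool->box frame on plane z
def base(name):
    x,y,r,w=st(); d=save('wrist',name); img=d['img']; h=cv2.cvtColor(img,cv2.COLOR_RGB2HSV)
    he=np.array(d['hand_eye'])
    def box(u,v,z):
        ry=r@he[:3,:3]@np.array([(u-d['cx'])/d['fx'],(v-d['cy'])/d['fy'],1]); o=x+r@he[:3,3]
        X=o+ry*(z-o[2])/ry[2]; q=X[:2]-p[:2]; c,s=np.cos(p[2]),np.sin(p[2]); return np.round([1e3*(c*q[0]+s*q[1]),1e3*(-s*q[0]+c*q[1])],1)
    return d,box
E
python3 -c "
from seg import *
d,box=base('w4'); i=d['img'].astype(int)
m=((i[:,:,0]>90)&(i[:,:,0]-i[:,:,2]>60)).astype(np.uint8); m[:150]=0
n,l,s,c=cv2.connectedComponentsWithStats(m)
for k in range(1,n):
    if s[k][4]>150:
        rr=cv2.minAreaRect(np.argwhere(l==k)[:,::-1].astype(np.float32)); print(s[k],np.round(cv2.boxPoints(rr)).tolist(),rr[2])
# brim: bright low-saturation square
b=((i.min(2)>135)&(i.max(2)-i.min(2)<50)).astype(np.uint8)
n,l,s,c=cv2.connectedComponentsWithStats(b)
for k in range(1,n):
    if s[k][4]>200: 
        rr=cv2.minAreaRect(np.argwhere(l==k)[:,::-1].astype(np.float32)); print('W',s[k],rr)
"
```

```text
t6.45 w85.0 tcp [0.5458 0.0438 0.0153] yaw -1.4561 A [32.6  9. ] B [-60.4   8. ] tipz 0.0203 F [-1.1  1.   1. ] zax [-0.    -0.001 -1.   ]
[250 276  34  18 254] [[250.0, 278.0], [256.0, 265.0], [289.0, 280.0], [283.0, 293.0]] 24.304550170898438
[266 333  20  23 391] [[266.0, 333.0], [285.0, 333.0], [285.0, 355.0], [266.0, 355.0]] 90.0
W [    0   109   303   116 28340] ((150.32809448242188, 166.76901245117188), (302.0262756347656, 112.317138671875), 0.6902771592140198)
W [  185   109   375   184 30315] ((372.25091552734375, 200.39955139160156), (373.9403991699219, 182.23377990722656), 0.5115558505058289)
W [  0 230  69  15 625] ((34.0, 237.0), (14.0, 68.0), 90.0)
W [  358   233   202   104 10847] ((458.501953125, 284.3507080078125), (202.3206024169922, 100.67981719970703), 0.7440592050552368)
W [ 286  272  103   62 2624] ((337.0, 302.5), (102.0, 61.0), 0.0)
W [ 278  347  112   27 1374] ((333.5, 360.0), (26.0, 111.0), 90.0)
W [454 390  41  23 560] ((474.0, 401.0), (40.0, 22.0), -0.0)
W [ 88 396  22  24 243] ((98.5, 407.5), (21.0, 23.0), 0.0)
```

Forces are down to about 1 N, so the model is sliding freely again. I'll work out the remaining waypoints.

```bash
python3 -c "
from plan import *
c=np.array([.5455,.044,.015]);y=-1.4562
W=[((48,9),(-45,8)),((68,14),(-24,6)),((76,24),(-7,5)),((77,27.5),(12.4,4)),((78,28.5),(25,4)),((78,29),(35,4)),((78,30.6),(46.5,4)),((78,32),(54,4)),((78.5,33),(62,4)),((79,33),(70,3)),((79,33),(75,3))]
rows(W,c,y,.0195)
print()
w,x,yy=pose(*W[2],.0195); rows(W[2:],x,yy,.0195)
"
```

```text
(48, 9) (-45, 8) w85.0 cnt2 [ 0.0018 -0.0155 -0.0005] az -0.000
(68, 14) (-24, 6) w84.3 cnt4 [ 0.0055 -0.0358 -0.0002] az 0.076
(76, 24) (-7, 5) w77.1 cnt25 [ 0.0112 -0.0477  0.0025] az 0.214
(77, 27.5) (12.4, 4) w60.7 cnt74 [ 0.0135 -0.0577  0.0073] az 0.338
(78, 28.5) (25, 4) w50.4 cnt105 [ 0.0147 -0.0645  0.0094] az 0.422
(78, 29) (35, 4) w41.7 cnt131 [ 0.0155 -0.0694  0.0108] az 0.516
(78, 30.6) (46.5, 4) w33.2 cnt156 [ 0.0169 -0.075   0.0118] az 0.690
(78, 32) (54, 4) w28.9 cnt169 [ 0.018  -0.0787  0.0122] az 0.851
(78.5, 33) (62, 4) w25.4 cnt180 [ 0.0189 -0.0829  0.0124] az 1.043
(79, 33) (70, 3) w23.3 cnt186 [ 0.0188 -0.0872  0.0125] az 1.268
(79, 33) (75, 3) w22.3 cnt189 [ 0.0191 -0.0896  0.0126] az 1.427

(76, 24) (-7, 5) w77.1 cnt25 [0. 0. 0.] az 0.000
(77, 27.5) (12.4, 4) w60.7 cnt74 [ 0.0023 -0.01    0.0048] az 0.124
(78, 28.5) (25, 4) w50.4 cnt105 [ 0.0035 -0.0167  0.0069] az 0.208
(78, 29) (35, 4) w41.7 cnt131 [ 0.0043 -0.0217  0.0083] az 0.302
(78, 30.6) (46.5, 4) w33.2 cnt156 [ 0.0057 -0.0273  0.0093] az 0.476
(78, 32) (54, 4) w28.9 cnt169 [ 0.0067 -0.031   0.0096] az 0.637
(78.5, 33) (62, 4) w25.4 cnt180 [ 0.0077 -0.0351  0.0099] az 0.828
(79, 33) (70, 3) w23.3 cnt186 [ 0.0076 -0.0394  0.01  ] az 1.054
(79, 33) (75, 3) w22.3 cnt189 [ 0.0079 -0.0419  0.01  ] az 1.213
```

jog_arm --pt "2 0.0004 -0.004 0 0 0 0" --pt "2 0.0008 -0.008 0 0 0 0" --pt "2 0.0013 -0.012 0 0 0 0" --pt "2 0.0018 -0.0155 0 0 0 0" --pt "2 0.0025 -0.0195 0 0 0 0.015" --pt "2 0.0032 -0.0235 0 0 0 0.03" --pt "2 0.004 -0.0275 0 0 0 0.045" --pt "3 0.0047 -0.0315 0 0 0 0.06" --pt "4 0.0055 -0.0358 0 0 0 0.076" --pt "4 0.0055 -0.0358 0 0 0 0.076"

```text
t: 7.5
tool_pos: [0.5516, 0.0076, 0.0155]
ee_rot: [3.126, 0.3, 0.0]
contact_force: [-1.1, -0.0, 0.9]
gripper_width: 0.084
gripper_force: 0.5
```

```bash
python3 st.py
```

```text
t7.50 w84.0 tcp [0.5516 0.0076 0.0155] yaw -1.3794 A [68.5 14.7] B [-23.2   6.6] tipz 0.0201 F [-1.1 -0.   0.9] zax [ 0.    -0.001 -1.   ]
```

Tracking is good and forces are low. I'm moving finger B's path left (box y about 12) so its leading corner stays left of the model's centre. That keeps the model's front turned away from finger A.

```bash
python3 -c "
from plan import *
c=np.array([.551,.0082,.015]);y=-1.3802
W=[((74,22),(-10,11)),((77,27),(9,13)),((77.5,28),(21.5,13)),((77.5,28.5),(35,13)),((77.5,30),(46.5,12)),((77.5,31.6),(53,11)),((78,33),(58.5,10)),((78.5,33.5),(65,9)),((79,33),(70,7)),((79,33),(74,6))]
rows(W,c,y,.0195)"
```

```text
(74, 22) (-10, 11) w76.7 cnt27 [ 0.0075 -0.0092  0.0027] az 0.043
(77, 27) (9, 13) w61.4 cnt72 [ 0.0121 -0.0198  0.0071] az 0.116
(77.5, 28) (21.5, 13) w50.0 cnt106 [ 0.0132 -0.0262  0.0095] az 0.175
(77.5, 28.5) (35, 13) w37.2 cnt144 [ 0.0142 -0.0329  0.0114] az 0.263
(77.5, 30) (46.5, 12) w27.8 cnt172 [ 0.015  -0.0386  0.0122] az 0.439
(77.5, 31.6) (53, 11) w24.0 cnt184 [ 0.0157 -0.0418  0.0125] az 0.612
(78, 33) (58.5, 10) w22.2 cnt189 [ 0.0162 -0.0448  0.0126] az 0.781
(78.5, 33.5) (65, 9) w20.0 cnt196 [ 0.0163 -0.0483  0.0127] az 0.980
(79, 33) (70, 7) w19.5 cnt197 [ 0.0153 -0.0511  0.0127] az 1.151
(79, 33) (74, 6) w19.5 cnt197 [ 0.015  -0.0532  0.0127] az 1.301
```

jog_arm --pt "8 0.002 -0.0025 0.0007 0 0 0.01" --pt "14 0.004 -0.005 0.0014 0 0 0.02" --pt "20 0.006 -0.007 0.002 0 0 0.03" --pt "27 0.0075 -0.009 0.0027 0 0 0.043" --pt "36 0.0084 -0.011 0.0036 0 0 0.057" --pt "45 0.0094 -0.0133 0.0045 0 0 0.072" --pt "54 0.0103 -0.0155 0.0054 0 0 0.086" --pt "63 0.0112 -0.0177 0.0063 0 0 0.1" --pt "72 0.0121 -0.0198 0.0071 0 0 0.116" --pt "72 0.0121 -0.0198 0.0071 0 0 0.116" --pt "72 0.0121 -0.0198 0.0071 0 0 0.116"

```text
t: 8.6
tool_pos: [0.5635, -0.0117, 0.0225]
ee_rot: [3.104, 0.48, 0.0]
contact_force: [-0.6, -0.3, -0.2]
gripper_width: 0.0613
gripper_force: 0.7
```

```bash
python3 st.py
```

```text
t8.60 w61.3 tcp [ 0.5635 -0.0117  0.0225] yaw -1.2639 A [77.  27.5] B [ 9.2 13.5] tipz 0.0198 F [-0.6 -0.3 -0.2] zax [ 0.    -0.001 -1.   ]
```

```bash
python3 -c "
from seg import *
d,box=base('w5'); save('scene','s5')
a=cv2.resize(cv2.imread('pics/w5.png')[60:420],(467,300))
b=cv2.resize(cv2.imread('pics/s5.png')[165:290,215:355],(336,300),interpolation=cv2.INTER_CUBIC)
cv2.imwrite('pics/m2.png',np.hstack([a,b])[:,:800])"
```

```text
t8.60 w61.3 tcp [ 0.5635 -0.0117  0.0225] yaw -1.2639 A [77.  27.5] B [ 9.2 13.5] tipz 0.0198 F [-0.6 -0.3 -0.2] zax [ 0.    -0.001 -1.   ]
```

View pics/m2.png

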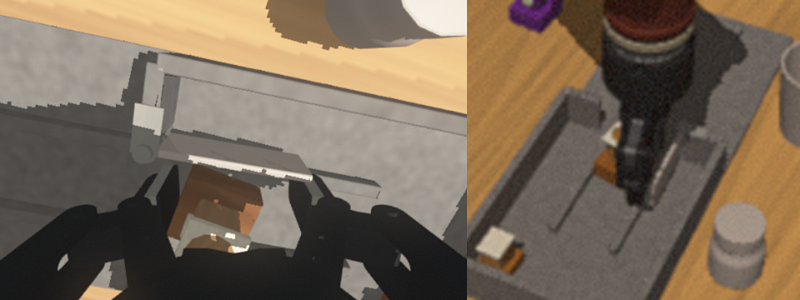

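The picture shows the flap standing almost fully open. Finger A holds it near its free edge (wrist half, (310,180)), and the model is upright in the doorway just behind A. I'll continue.

jog_arm --pt "80 0.0003 -0.0016 0.0006 0 0 0.015" --pt "89 0.0006 -0.0032 0.0012 0 0 0.03" --pt "98 0.0008 -0.0048 0.0018 0 0 0.045" --pt "106 0.0011 -0.0064 0.0024 0 0 0.059" --pt "114 0.0013 -0.0078 0.0028 0 0 0.077" --pt "122 0.0015 -0.0092 0.0032 0 0 0.095" --pt "130 0.0017 -0.0106 0.0036 0 0 0.113" --pt "137 0.0019 -0.012 0.004 0 0 0.13" --pt "144 0.0021 -0.0131 0.0043 0 0 0.147" --pt "144 0.0021 -0.0131 0.0043 0 0 0.147" --pt "144 0.0021 -0.0131 0.0043 0 0 0.147"

```text
t: 9.8
tool_pos: [0.565, -0.0244, 0.0264]
ee_rot: [-3.061, -0.707, 0.002]
contact_force: [-2.6, 0.3, -0.1]
gripper_width: 0.0372
gripper_force: 1.8
```

```bash
python3 st.py
```

```text
t9.80 w37.2 tcp [ 0.565  -0.0244  0.0264] yaw -1.1168 A [77.1 28.4] B [34.7 12.9] tipz 0.0196 F [-2.6  0.3 -0.1] zax [-0.001 -0.    -1.   ]
```

jog_arm --pt "150 -0.0003 -0.0012 0.0002 0 0 0.035" --pt "156 -0.0002 -0.0024 0.0004 0 0 0.07" --pt "162 -0.0001 -0.0036 0.0006 0 0 0.105" --pt "167 0 -0.0047 0.0007 0 0 0.14" --pt "172 0 -0.0057 0.0008 0 0 0.176" --pt "175 0.0002 -0.0065 0.0009 0 0 0.22" --pt "178 0.0004 -0.0073 0.001 0 0 0.265" --pt "181 0.0006 -0.0081 0.0011 0 0 0.31" --pt "184 0.0007 -0.0089 0.0011 0 0 0.349" --pt "185 0.0008 -0.0097 0.0011 0 0 0.39" --pt "187 0.001 -0.0105 0.0012 0 0 0.435" --pt "188 0.0011 -0.0112 0.0012 0 0 0.48" --pt "189 0.0012 -0.0119 0.0012 0 0 0.518" --pt "189 0.0012 -0.0119 0.0012 0 0 0.518"

```text
t: 11.2
tool_pos: [0.5655, -0.0379, 0.0276]
ee_rot: [2.776, 1.469, -0.006]
contact_force: [-5.5, -3.7, 1.4]
gripper_width: 0.022
gripper_force: 3.5
```

```bash
python3 st.py
```

```text
t11.20 w22.0 tcp [ 0.5655 -0.0379  0.0276] yaw -0.5975 A [79.1 31.1] B [59.7  8.2] tipz 0.0195 F [-5.5 -3.7  1.4] zax [-0.003 -0.003 -1.   ]
```

The force now points to box -y, so finger A is pressing the flap against its stop. I'll ease off by 3 mm and finish the push.

jog_arm --pt "189 -0.0015 0 0 0 0 0" --pt "189 -0.003 -0.0003 0 0 0 0.02" --pt "191 -0.003 -0.0011 0 0 0 0.07" --pt "193 -0.003 -0.002 0 0 0 0.12" --pt "196 -0.003 -0.0035 0 0 0 0.199" --pt "196 -0.0033 -0.0044 0 0 0 0.255" --pt "197 -0.0036 -0.0053 0 0 0 0.31" --pt "197 -0.0039 -0.0063 0 0 0 0.37" --pt "197 -0.004 -0.007 0 0 0 0.42" --pt "197 -0.0041 -0.0077 0 0 0 0.47" --pt "197 -0.0042 -0.0084 0 0 0 0.52" --pt "197 -0.0042 -0.0084 0 0 0 0.52"

```text
t: 12.4
tool_pos: [0.5641, -0.0471, 0.0284]
ee_rot: [2.301, 2.131, -0.0]
contact_force: [-0.3, -7.2, -2.1]
gripper_width: 0.0193
gripper_force: 3.4
```

```bash
python3 -c "
from seg import *
d,box=base('w6'); s=save('scene','s6'); save('top','t6')
i=s['img'].astype(int); m=((i[:,:,0]>90)&(i[:,:,0]-i[:,:,2]>60)).astype(np.uint8)
# restrict to box interior region in scene
pts=np.array([proj('s6',T(p,q)) for q in((-.02,-.07,.006),(.2,-.07,.006),(.2,.07,.006),(-.02,.07,.006))],np.int32)
k=np.zeros_like(m);cv2.fillPoly(k,[pts],1);m&=k
n,l,st_,c=cv2.connectedComponentsWithStats(m)
for j in range(1,n):
    if st_[j][4]>15:print(st_[j],c[j],[np.round(1e3*(ray('s6',*c[j],.016)-[*p[:2],0]),0)])
for q in((.105,0,.026),(.105,0,.016),(.127,-.02,.006)):print(q,proj('s6',T(p,q)))
"
```

```text
t12.40 w19.3 tcp [ 0.5641 -0.0471  0.0284] yaw -0.0767 A [80.8 30.8] B [75.9  3.9] tipz 0.0202 F [-0.3 -7.2 -2.1] zax [ 0.004 -0.004 -1.   ]
[261 241  10   9  64] [265.828125 245.203125] [array([ -7., -83.,  16.])]
[253 251  27  15 193] [264.84455959 257.31606218] [array([   8., -112.,   16.])]
[221 269  17  10  57] [230.73684211 273.66666667] [array([ -29., -183.,   16.])]
(0.105, 0, 0.026) [267.674293  252.3123667]
(0.105, 0, 0.016) [267.75359843 255.2751759 ]
(0.127, -0.02, 0.006) [254.72711679 262.60313249]
```

Finger B's leading edge puts the model's centre at about box x 109 mm, past the 100 mm needed. Finger A is now pressing on the flap's end, about 7 N. I'll turn slightly so B backs off the model, then lift straight out.

jog_arm --pt "197 0 0 0 0 0 -0.07" --pt "197 0 0 0 0 0 -0.15" --pt "197 0 0 0 0 0 -0.15" --pt "197 0 0 0.005 0 0 -0.15" --pt "197 0 0 0.012 0 0 -0.15" --pt "197 0 0 0.022 0 0 -0.15" --pt "197 0 0 0.035 0 0 -0.15" --pt "197 0 0 0.06 0 0 -0.15" --pt "197 0 0 0.1 0 0 -0.15" --pt "197 0 0 0.15 0 0 -0.15" --pt "197 0 0 0.2 0 0 -0.15" --pt "197 -0.05 0 0.2 0 0 -0.15" --pt "197 -0.1 0 0.2 0 0 -0.15" --pt "197 -0.15 -0.05 0.2 0 0 -0.15" --pt "197 -0.18 -0.1 0.2 0 0 -0.15" --pt "197 -0.18 -0.15 0.2 0 0 -0.15" --pt "197 -0.18 -0.2 0.2 0 0 -0.15" --pt "197 -0.18 -0.25 0.2 0 0 -0.15" --pt "197 -0.18 -0.25 0.2 0 0 -0.15" --pt "197 -0.18 -0.25 0.2 0 0 -0.15"

```text
t: 14.55
tool_pos: [0.383, -0.2983, 0.2302]
ee_rot: [2.461, 1.945, 0.001]
contact_force: [0.3, 1.0, -0.4]
gripper_width: 0.0195
gripper_force: 0.0
```

```bash
python3 -c "
from seg import *
st(); s=save('scene','s7'); t=save('top','t7')
inv=lambda X:(lambda d,c,s:np.round(1e3*np.array([c*d[0]+s*d[1],-s*d[0]+c*d[1]]),1))(X[:2]-p[:2],np.cos(p[2]),np.sin(p[2]))
# flap region: compare to first picture
for nm,a in(('scene','0'),('top','0')):
    A=cv2.imread(f'pics/{nm}0.png').astype(int);B=cv2.imread(f'pics/{nm[0]}7.png').astype(int)
    q=np.array([proj(nm+'0',T(p,v)) for v in((0,.03,.046),(0,-.034,.046),(0,-.034,.02),(0,.03,.02))],np.int32)
    k=np.zeros(A.shape[:2],np.uint8);cv2.fillPoly(k,[q],1); print(nm,'flap mean before/after',A[k>0].mean(0).round(),B[k>0].mean(0).round(),np.abs(A-B)[k>0].mean().round(1))
    D=(np.abs(A-B).max(2)>45).astype(np.uint8);D=cv2.morphologyEx(D,cv2.MORPH_OPEN,np.ones((3,3),np.uint8))
    n,l,ss,c=cv2.connectedComponentsWithStats(D);print([(x.tolist()) for x in ss[1:] if x[4]>25])
i=t['img'].astype(int);m=((i[:,:,0]-i[:,:,2]>50)&(i[:,:,0]>70)).astype(np.uint8);k=np.zeros_like(m);cv2.fillPoly(k,[np.array([proj('t7',T(p,v)) for v in((-.19,-.07,.01),(.2,-.07,.01),(.2,.07,.01),(-.19,.07,.01))],np.int32)],1)
n,l,ss,c=cv2.connectedComponentsWithStats(m&k)
for j in range(1,n):
    if ss[j][4]>20: print(ss[j],[inv(ray('t7',*v,.026)).tolist() for v in cv2.boxPoints(cv2.minAreaRect(np.argwhere(l==j)[:,::-1].astype(np.float32)))])
"
```

```text
t14.55 w19.5 tcp [ 0.383  -0.2983  0.2302] yaw -0.2328 A [ 314.1 -175.8] B [ 305.  -201.7] tipz 0.2220 F [ 0.3  1.  -0.4] zax [ 0.003 -0.004 -1.   ]
scene flap mean before/after [ 96. 106. 117.] [ 99. 108. 120.] 3.6
[[0, 0, 29, 22, 379], [30, 0, 25, 6, 111], [61, 0, 17, 47, 581], [92, 0, 29, 17, 189], [99, 10, 25, 11, 144], [35, 18, 27, 30, 458], [0, 34, 65, 113, 2361], [95, 35, 11, 7, 59], [110, 41, 128, 68, 3212], [200, 54, 24, 6, 106], [168, 71, 5, 9, 41], [61, 93, 7, 5, 31], [220, 101, 7, 12, 45], [207, 127, 6, 9, 39], [145, 132, 24, 30, 412], [150, 145, 68, 120, 4359], [3, 147, 94, 163, 4314], [66, 146, 7, 4, 27], [108, 163, 38, 37, 425], [70, 165, 18, 14, 171], [294, 189, 21, 16, 236], [99, 201, 23, 36, 436], [257, 239, 11, 10, 44], [255, 249, 25, 20, 261]]
top flap mean before/after [137. 149. 161.] [153. 166. 178.] 16.4
[[301, 187, 14, 15, 96], [290, 190, 22, 18, 181], [359, 192, 201, 180, 16048], [201, 199, 27, 21, 287], [211, 203, 7, 6, 30], [194, 261, 167, 107, 6083], [540, 344, 20, 38, 578], [487, 347, 8, 6, 29], [209, 356, 144, 64, 6052], [359, 364, 52, 40, 938], [158, 366, 25, 14, 158], [101, 379, 47, 20, 257], [402, 382, 65, 38, 1008], [348, 385, 36, 22, 391], [161, 389, 32, 31, 218], [55, 401, 50, 19, 546]]
[304 190  13  17 141] [[106.6, 15.0], [133.6, 11.6], [128.4, -24.9], [101.6, -21.5]]
```

```bash
python3 -c "
from cell import finish_job
print(finish_job())"
```

```text
the job is handed in; nothing more can be done
None
```

The model is in the drying box, its centre about 108 mm past the doorway, upright by the last camera frames, with the flap shut behind it. One finger opened and held the flap while the other pushed. On the runway the model briefly twisted about 14° and wedged between the kerbs before I backed off and straightened it. I handed the job in after about 15 s.

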